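Set the slant-pour fixture to its angle, load the jars and start the warmer

TASK

Get the jars ready for a slanted pour: swing the fixture's hinged plate up by its bar, stack both steel blocks (either order) on the dark pad of its base, and lower the plate until its bar rests on the stack. Then stand every jar from the crate upright on the tilted plate, inside its rims. Last, start the jar warmer by turning its knob clockwise fully to the stop and letting it spring back; leave the bottle and the peg tub where they are.

Things in the scene. Friction and masses are not known exactly. Their poses are not given: they have to be found in the camera images.
- fixture: fixed tilting fixture: base slab 250 x 300 mm, 12 mm thick, with a plate hinged at one edge. Origin on the table below the middle of the hinge axis, which runs along x, 50 mm above the table; the flat plate extends along +y; z up. Hinge cheeks 68 mm high at x = +-122 mm; two 14 mm posts, 45 mm high, under the plate at x = +-100, y = 172 mm
- plate (a joint): plate angle in rad: 0 flat, growing as its free edge swings up, stop at 1.25. Stiff hinge: the plate (0.8 kg) stays where it is left; at the bar lifting takes about 8 N, pushing down a few N. The plate is a tray 230 mm (x) by 195 mm, 10 mm thick; rims stand 10 mm above its face (18 mm at the hinge). Bar resting on both stacked blocks: about 0.264 rad (15 degrees)
- plate_top (a point): middle of the plate's upper face (black rubber), 87.5 mm from the hinge axis and 5 mm above its plane; turns with the plate: x along the hinge, y away from the hinge towards the bar, z normal to the plate. The face inside the rims spans x +-109 mm and y -89 to +91 mm
- bar (a point): middle of the round steel bar, 16 mm in diameter, parallel to the hinge at the plate's free edge, 230 mm from the hinge axis and in its plane; axes as plate_top. Arms 12 mm wide carry it at x = +-107 mm; between bar and plate edge is a 37 mm wide window. It can be pinched from above to swing the plate
- stack_pad (a point): middle of the dark rectangle on top of the fixture's base slab (12 mm above the table), 222 mm from the hinge axis: where the blocks are stacked, right under the bar at the set angle. Axes as fixture
- block_tall: loose steel setting block 80 x 50 mm and 50 mm tall, 0.5 kg; origin at the centre of its underside, x along its 80 mm length, z up
- block_short: loose steel setting block 80 x 50 mm and 40 mm tall, 0.4 kg; origin at the centre of its underside, x along its 80 mm length, z up
- crate: fixed low green crate 280 x 280 mm, walls 41 mm high, about 10 mm thick with their rim, floor 6 mm thick; origin at the centre of its underside
- knob_grip (a point): grip point of the start knob on the grey warmer box (fixed, 100 x 100 x 50 mm): on the turning axis, about 87 mm above the table, in a black bar grip 46 mm long (this point's x), 14 mm thick (y), whose top is 14 mm above this point; it stands on a round skirt 48 mm in diameter, 24 mm below this point. Turns with the knob
- knob (a joint): angle of the start knob in rad: 0 = at rest, growing as it is turned clockwise seen from above, up to its stop at 1.2. A spring (about 0.16 N m at the stop) turns it back to 0 when it is let go
- jar1: open, empty amber glass jar, 58 mm in diameter and 85 mm tall, wall 4 mm, about 0.16 kg, standing in the crate at the start (two to four of the jars are present; None when absent); origin at the centre of its underside, z along its axis towards the mouth
- jar2: open, empty amber glass jar, 58 mm in diameter and 85 mm tall, wall 4 mm, about 0.16 kg, standing in the crate at the start (two to four of the jars are present; None when absent); origin at the centre of its underside, z along its axis towards the mouth
- jar3: open, empty amber glass jar, 58 mm in diameter and 85 mm tall, wall 4 mm, about 0.16 kg, standing in the crate at the start (two to four of the jars are present; None when absent); origin at the centre of its underside, z along its axis towards the mouth
- jar4: open, empty amber glass jar, 58 mm in diameter and 85 mm tall, wall 4 mm, about 0.16 kg, standing in the crate at the start (two to four of the jars are present; None when absent); origin at the centre of its underside, z along its axis towards the mouth
- scent_bottle: closed amber bottle, 56 mm in diameter and 130 mm tall, a bystander; origin at the centre of its underside
- peg_tub: clear plastic tub of wooden clothes pegs, 100 x 160 x 70 mm, a bystander; origin at the centre of its underside
Things that resemble listed ones, but are neither listed nor needed, are in the scene too. Leave any pink or red look-alike of the block_tall alone. Leave any pink look-alike of the jar2 alone.

How it is judged:
By the outcome, as a careful person would: the job done as asked, in the order asked, and still so for the second after the job is handed in, with the robot touching nothing.
Of jar1, jar2, jar3, jar4 only 2 to 4 are there at a start; the rules pass over those that are not, and their reading is None.
At some moment in a run one of jar1, jar2, jar3, jar4 may be knocked a few centimetres aside while the robot is not near it.
It also fails if it takes over 210 s, if anything falls off the work surface, if the arm or the gripper's body presses on something with over 40 N, if the wrist force passes 120 N, or if a joint passes its speed limit or range.

ROBOT

A 6-joint arm with a two-finger parallel gripper is mounted at the origin on the work surface. World frame = base frame: x ahead of the robot, y to its left, z up, the work surface at z = 0. Lengths are in m, angles in degrees, forces in N, time in s.
With the tool pointing down it reaches from about 0.35 to 0.875 m from the base axis. Payload 4.2 kg.
Tool frame: the origin (TCP) lies between the finger pads; the fingertips stand 19 mm ahead of it and the grasp point (between the pads) is the TCP; z points along the fingers, y is the line along which they close (so a half turn about z gives the same grasp; the last joint's range is limited). The gripper opens to 87 mm and grips with 3 to 60 N. Pads are 19 mm wide; open, the fingers measure 117 mm over their backs; the gripper's body (75 mm by 190 mm) begins 51 mm behind the grasp point.
Start: joints at [80.821, 22.042, 0.453, 0, -68.411, -14.817], TCP at [0.254, 0.571, 0.242] pointing down, gripper open.
Joint ranges: [-179.83, 179.83], [-69.29, 118.12], [-61.27, 80.66], [-181.25, 117.63], [-171.15, -9.14], [-177.46, 177.46]. Speed limits (degrees/s): [159.86, 159.86, 180, 180, 180, 180].

INTERFACE

Orientations are given as a 3x3 rotation matrix whose columns are the frame's x, y, z axes.
In Python, from station import r gives the robot as it stands.
- The arm moves only by the tool drive_tool, never from a script. Its argument "steps" is one flat list of numbers, 7 for each row, row after row: the turn, a rotation vector about the tool's x, y, z in rad, then the shift along the tool's x, y, z in m, then the opening, from 0 (shut) to 1 (fully open). A call has 1 to 10 rows; each row shifts and turns the commanded pose from where the row before left it, along the tool's axes as they then stand; what a row does not reach is not made up. A row lasts 1/12 s, in which the tool goes at most 41.7 mm and 7.16 degrees, less where a joint would pass 70% of its speed; a pose out of reach is approached as far as the arm can. A call is refused whole if a number of a shift passes 0.0417 or a number of a turn 0.125, either way. A call with a gripper value outside its range is refused whole. The fingers move at their own pace and stop on an object; the grip force is fixed at half the most. Time passes only in rows, so rows that do not move let the fingers close. It gives the time, the measured TCP pose, the force, the opening and the grip force at its end, in the units of the state.
- r.sense(): the state, without advancing time (a new reading comes with each control period).
- r.capture(name): name is "side" or "top" or "wrist"; returns the picture (384x512x3 uint8, blue, green, red); there is no depth.
- r.camera_params(name): a dict with "camera_matrix" (3x3 intrinsics, pixels), "k1" (the pictures are not rectified: a ray, as slopes to the right and down, at radius r is drawn at 1 + k1 r^2 times it, then the intrinsics apply), "extrinsics" (4x4, takes a point from world to camera coordinates). Camera axes: x right, y down, z forward; pixel columns grow to the right and rows downward; lengths in m; the calibration is good to about 2 mm. A picture is of the moment at which its call begins: read the wrist's pose just before it. camera_params takes no time and is no camera call; for the wrist camera it gives the pose at the moment of the call.
- r.finish_job(): hands the job in; it is judged then, once.
The state is a dict: "time_s": time; "joints": joint angles; "joint_velocities": joint speeds; "effort": joint torques, N m; "tcp_pos": TCP position; "ee_rot": TCP orientation; "wrist_force": force on the tool from outside, world axes, zero at the start; "moment": the same for the moment, N m; "gripper_width": opening from 0.0 (shut) to 1.0 (fully open); "gripper_force": force on a finger pad.
Only numpy, scipy, OpenCV 4.12 (cv2) and the standard library are available. Lean on these libraries where they do the work, as an engineer would, in place of code of your own. Each camera call takes 0.05 s, during which the arm holds its last target. There are 200 camera calls.

## Working session

There is one attempt and no reset: what is moved stays moved. The work goes in short steps, Python scripts to look and compute and a tool call to move; the robot and the scene stay as the last step left them, time stands still between calls to the robot, and variables do not carry over. Pictures are saved under pics/ and viewed, at most 14 in all, crops included, and the job is handed in when it is done.

Besides the shell and the picture viewer there is one more tool, called after ">>>" as name(argument=value, ...) on one line, values as JSON. drive_tool: Moves the arm, as the interface text tells. Its arguments: {"type":"object","properties":{"steps":{"type":"array"}},"required":["steps"]}

```bash
ls; mkdir -p pics
python3 - <<'E'
from station import r
import cv2,numpy as np
s=r.sense();print({k:np.round(v,3).tolist() for k,v in s.items()})
for n in("top","side","wrist"):
    p=r.camera_params(n);cv2.imwrite(f"pics/{n}0.png",r.capture(n));print(n,np.round(p["camera_matrix"],1).tolist(),p["k1"],np.round(p["extrinsics"],3).tolist())
a=cv2.imread("pics/top0.png");cv2.imwrite("pics/top0b.png",cv2.resize(a,(800,600)))
a=cv2.imread("pics/side0.png");cv2.imwrite("pics/side0b.png",cv2.resize(a,(800,600)))
E
```

```text
pics
{'time_s': 0.0, 'joints': [80.821, 22.091, 0.381, -0.029, -68.411, -14.817], 'joint_velocities': [0.129, -0.04, -0.035, -0.004, -0.035, -0.036], 'effort': [0.0, -39.067, 18.741, 4.22, 0.011, -0.0], 'tcp_pos': [0.254, 0.57, 0.24], 'ee_rot': [[0.914, -0.407, -0.001], [-0.407, -0.914, -0.002], [0.0, 0.002, -1.0]], 'wrist_force': [-0.263, 0.239, 0.268], 'moment': [0.008, 0.036, 0.042], 'gripper_force': 0.0, 'gripper_width': 1.003}
top [[367.9, 0.0, 252.5], [0.0, 367.9, 192.2], [0.0, 0.0, 1.0]] 0.025551457140985345 [[-0.09, -0.996, -0.006, 0.122], [-0.97, 0.089, -0.226, 0.53], [0.226, -0.015, -0.974, 1.298], [0.0, 0.0, 0.0, 1.0]]
side [[440.6, 0.0, 265.9], [0.0, 440.6, 186.9], [0.0, 0.0, 1.0]] -0.03205917581842577 [[0.951, -0.309, 0.002, -0.484], [-0.22, -0.682, -0.698, 0.208], [0.216, 0.663, -0.716, 1.29], [0.0, 0.0, 0.0, 1.0]]
wrist [[337.8, 0.0, 255.2], [0.0, 337.8, 193.7], [0.0, 0.0, 1.0]] -0.016718599475897808 [[-0.407, -0.913, 0.002, 0.624], [-0.884, 0.395, 0.249, -0.03], [-0.228, 0.099, -0.969, 0.39], [0.0, 0.0, 0.0, 1.0]]
```

View pics/top0b.png

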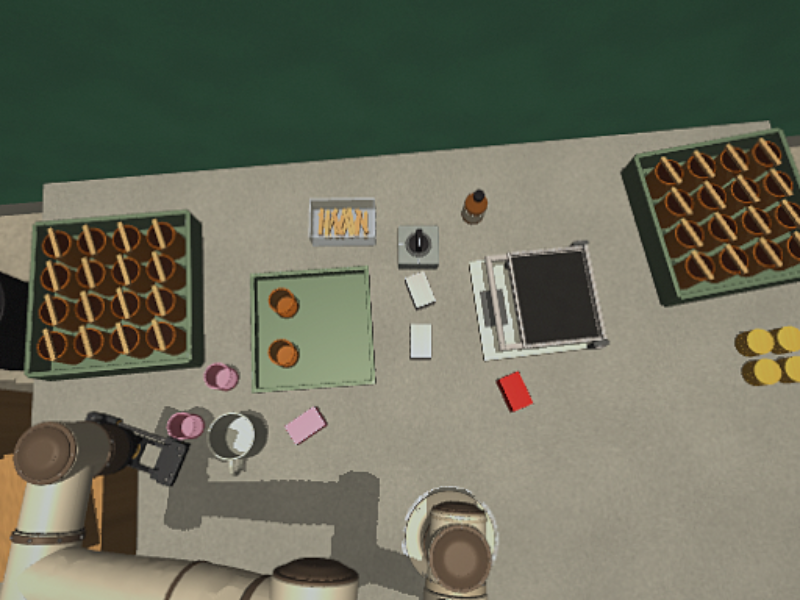

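View pics/side0b.png

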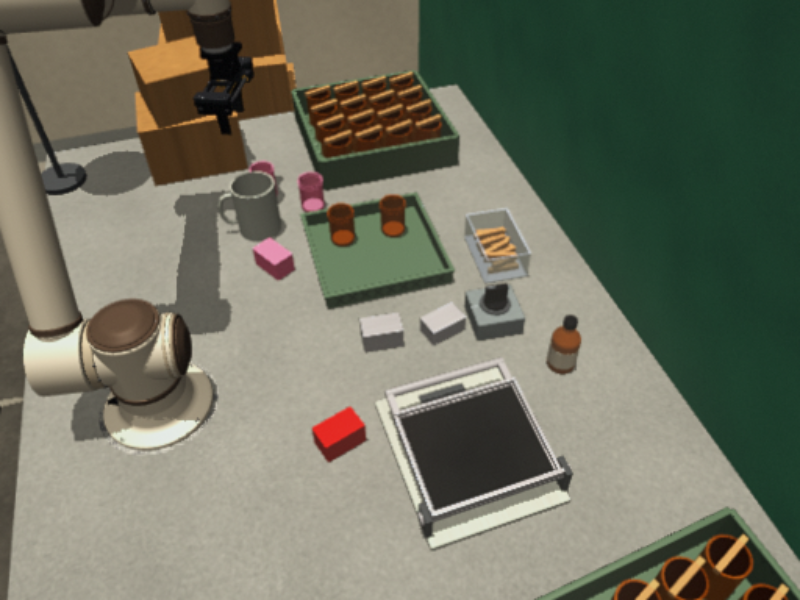

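Top view (800 px scale): two jars in the low green crate at (285,303) and (285,353). Look-alikes for the jars are the pink cups at (221,377) and (185,425), the jars with sticks in the two tall crates, the bottle at (476,207) and the yellow cans. Steel blocks are at (421,341) and (420,290); their look-alikes are the pink block at (306,425) and the red one at (515,391). The fixture's bar is on its left side (+y), its hinge on the right, and the knob is at (418,242).

```bash
cat > h.py <<'E'
from station import r
import cv2,numpy as np
def rays(n,uv,P=None):
    P=P or r.camera_params(n);K=P["camera_matrix"];E=np.array(P["extrinsics"]);k=P["k1"]
    uv=np.atleast_2d(np.array(uv,float))
    d=cv2.undistortPoints(uv[:,None],np.array(K),np.array([k,0,0,0,0.]))[:,0]
    D=np.c_[d,np.ones(len(d))]@E[:3,:3];return -E[:3,:3].T@E[:3,3],D
def onz(n,uv,z,P=None):
    c,D=rays(n,uv,P);return c+D*((z-c[2])/D[:,2])[:,None]
def proj(n,X,P=None):
    P=P or r.camera_params(n);E=np.array(P["extrinsics"])
    return cv2.projectPoints(np.atleast_2d(np.array(X,float)),cv2.Rodrigues(E[:3,:3])[0],E[:3,3],np.array(P["camera_matrix"]),np.array([P["k1"],0,0,0,0.]))[0][:,0]
E
python3 - <<'E'
from h import *
a=cv2.imread("pics/top0.png");h=cv2.cvtColor(a,cv2.COLOR_BGR2HSV)
def comps(n,m,z,amin=60):
    for c in cv2.findContours(m.astype(np.uint8),0,2)[0]:
        if cv2.contourArea(c)<amin: continue
        R=cv2.minAreaRect(c);b=cv2.boxPoints(R)
        print(n,np.round(R[0],1),'box m',np.round(onz("top",b,z)[:,:2],3).tolist())
m=(h[...,2]>185)&(h[...,1]<50);cv2.imwrite("pics/m.png",m*255)
comps("white",m,.045)
m=(h[...,2]<50);m[:150]=0;m[:,:310]=0;m[240:]=0;comps("plate",m,.055,800)
m=(h[...,0]<18)&(h[...,1]>120)&(h[...,2]>90);m[:,:160]=0;m[:,220:]=0;m[:170]=0;comps("jar",m,.085)
print(onz("top",np.array([[418,242]])/1.5625,.1))
c=a[130:240,240:400];cv2.imwrite("pics/c.png",cv2.resize(c,None,fx=5,fy=5,interpolation=cv2.INTER_CUBIC))
E
```

```text
white [198.  378.5] box m [[-0.056, 0.364], [-0.066, 0.257], [-0.093, 0.259], [-0.083, 0.365]]
white [ 53.5 365.5] box m [[0.082, 0.955], [0.049, 0.626], [-0.059, 0.625], [-0.026, 0.947]]
white [264.7 335.9] box m [[-0.026, 0.112], [0.11, 0.085], [0.101, 0.041], [-0.034, 0.069]]
white [ 26.3 323.6] box m [[0.108, 0.929], [0.22, 0.913], [0.2, 0.843], [0.088, 0.861]]
white [155.3 278. ] box m [[0.306, 0.478], [0.312, 0.429], [0.222, 0.411], [0.215, 0.459]]
white [269.  217.5] box m [[0.405, 0.047], [0.483, 0.04], [0.479, -0.005], [0.401, 0.003]]
white [268.6 184.7] box m [[0.597, 0.044], [0.612, -0.002], [0.535, -0.023], [0.521, 0.023]]
white [323.5 195.8] box m [[0.605, -0.165], [0.609, -0.2], [0.408, -0.211], [0.404, -0.178]]
white [337.2 195. ] box m [[0.622, -0.115], [0.639, -0.363], [0.39, -0.36], [0.374, -0.122]]
plate [354.7 189.4] box m [[0.62, -0.217], [0.635, -0.389], [0.416, -0.389], [0.402, -0.223]]
jar [180.  225.5] box m [[0.469, 0.372], [0.463, 0.308], [0.403, 0.311], [0.409, 0.374]]
jar [180.5 193. ] box m [[0.591, 0.363], [0.585, 0.302], [0.518, 0.305], [0.524, 0.366]]
[[0.66495903 0.00651399 0.1       ]][ WARN:0@0.059] global loadsave.cpp:1063 imwrite_ Unsupported depth image for selected encoder is fallbacked to CV_8U.
```

View pics/c.png

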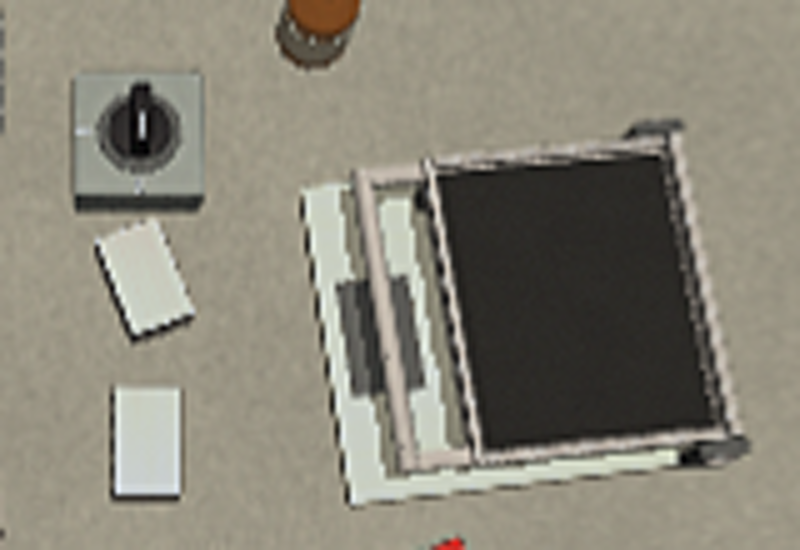

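Checking the crop choice: the blocks' whitish-grey tops, at about (0.445,0.02) and (0.566,0.01), match steel, unlike the pink and red ones. The knob's bar points along world x. Next I raise the tool, yaw it and carry it to a viewing pose over the fixture.

>>> drive_tool(steps=[0,0,-0.115,0,0,-0.03,1,0,0,-0.115,0,0,-0.03,1,0,0,-0.115,0,0,-0.03,1,0,0,-0.115,0,0,-0.03,1,0,0,0,0.0128,0.04,0,1,0,0,0,0.0128,0.04,0,1,0,0,0,0.0128,0.04,0,1,0,0,0,0.0128,0.04,0,1,0,0,0,0.0128,0.04,0,1,0,0,0,0.0128,0.04,0,1])

```text
time_s: 0.98
tcp_pos: [0.3401, 0.3341, 0.3614]
ee_rot: [[0.999, 0.042, -0.0], [0.042, -0.999, -0.0], [-0.0, 0.0, -1.0]]
wrist_force: [0.6, 0.7, 0.4]
gripper_width: 1.002
gripper_force: 0.0
```

>>> drive_tool(steps=[0,0,0,0.0128,0.04,0,1,0,0,0,0.0128,0.04,0,1,0,0,0,0.0128,0.04,0,1,0,0,0,0.0128,0.04,0,1,0,0,0,0.0128,0.04,0,1,0,0,0,0.0128,0.04,0,1,0,0,0,0.0128,0.04,0,1,0,0,0,0.0128,0.04,0,1,0,0,0,0.0128,0.04,0,1,0,0,0,0.0128,0.04,0,1])

```text
time_s: 1.82
tcp_pos: [0.4833, -0.0572, 0.3616]
ee_rot: [[0.999, 0.041, 0.0], [0.041, -0.999, 0.0], [0.0, -0.0, -1.0]]
wrist_force: [0.5, 1.0, -0.3]
gripper_width: 1.001
gripper_force: 0.0
```

>>> drive_tool(steps=[0,0,0,0.0128,0.04,0,1,0,0,0,0,0,0,0.35,0,0,0,0,0,0,0.35,0,0,0,0,0,0,0.35])

```text
time_s: 2.15
tcp_pos: [0.4973, -0.0943, 0.3611]
ee_rot: [[0.999, 0.04, -0.001], [0.04, -0.999, 0.0], [-0.001, -0.0, -1.0]]
wrist_force: [-0.3, 0.7, 0.1]
gripper_width: 0.853
gripper_force: 0.0
```

```bash
cat >> h.py <<'E'
def snap(name):
    s=r.sense();P=r.camera_params("wrist");a=r.capture("wrist");cv2.imwrite(f"pics/{name}.png",a)
    import pickle;pickle.dump(P,open(f"pics/{name}.pkl","wb"))
    print("t",round(s["time_s"],2),"tcp",np.round(s["tcp_pos"],4),"x",np.round(np.array(s["ee_rot"])[:,0],3),"z",np.round(np.array(s["ee_rot"])[:,2],3),"F",np.round(s["wrist_force"],1),"w",round(s["gripper_width"],3))
    return a,P
E
python3 - <<'E'
from h import *
a,P=snap("w1");cv2.imwrite("pics/w1b.png",cv2.resize(a,(800,600)))
E
```

```text
t 2.15 tcp [ 0.4973 -0.0943  0.3611] x [ 0.999  0.04  -0.001] z [-0.001  0.    -1.   ] F [-0.3  0.7  0.1] w 0.853
```

View pics/w1b.png

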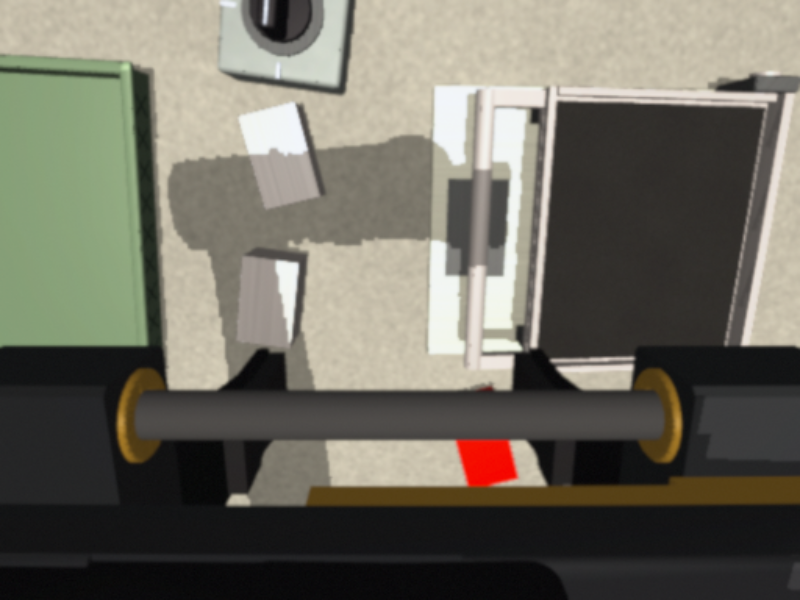

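Wrist view (800 px scale): the bar runs (485,92)–(474,367), the dark pad has corners (448,180), (509,180), (505,276), (445,274), and the black face has corners (556,103), (767,103), (727,365), (540,357). Block A is at about (280,155), block B at about (268,302), and the knob is at (283,10).

Run:
```python
from h import *
import pickle
P=pickle.load(open("pics/w1.pkl","rb"));f=lambda uv,z:onz("wrist",np.array(uv)/1.5625,z,P)[:,:2]
pad=f([(448,180),(509,180),(505,276),(445,274)],.012);print("pad",pad.round(4).tolist(),pad.mean(0))
bar=f([(485,92),(474,367)],.055);d=bar[0]-bar[1];print("bar",bar.round(4).tolist(),bar.mean(0),np.linalg.norm(d),np.degrees(np.arctan2(d[1],d[0])))
fc=f([(556,103),(767,103),(727,365),(540,357)],.055);print("face",fc.round(4).tolist(),fc.mean(0))
for n,c in(("A",[(238,116),(296,102),(323,194),(267,208)]),("B",[(243,257),(298,262),(290,346),(237,345)])):
  for z in(.04,.05):
    q=f(c,z);e=(q[0]+q[1]-q[2]-q[3])/2;print(n,z,q.mean(0).round(4),"L",np.linalg.norm(e).round(4),"W",np.linalg.norm(q[0]-q[1]).round(4),np.linalg.norm(q[2]-q[3]).round(4),"yaw",np.degrees(np.arctan2(e[1],e[0])).round(1))
# triangulated height of block centres with top cam
T=[(418.5,291),(421,341)]
```

```text
pad [[0.5552, -0.1368], [0.5575, -0.1923], [0.4685, -0.1966], [0.4682, -0.1394]] [ 0.51232705 -0.16628457]
bar [[0.6258, -0.1581], [0.3919, -0.1669]] [ 0.50884175 -0.1624951 ] 0.23408516502963678 2.153910021976387
face [[0.62, -0.2158], [0.6279, -0.387], [0.4027, -0.3979], [0.4038, -0.2258]] [ 0.5135896  -0.30664275]
A 0.04 [0.5701 0.0085] L 0.078 W 0.0502 0.0505 yaw 17.0
A 0.05 [0.57   0.0063] L 0.0763 W 0.0491 0.0494 yaw 17.0
B 0.04 [0.4401 0.0233] L 0.0816 W 0.049 0.0493 yaw -5.8
B 0.05 [0.4428 0.0208] L 0.0798 W 0.0479 0.0482 yaw -5.8
```

>>> drive_tool(steps=[0,0,0,0.0249,0.0224,0.02,0.4,0,0,0,0.0249,0.0224,0.02,0.4,0,0,0,0.0249,0.0224,0.02,0.4,0,0,0,0,0,0.04,0.4,0,0,0,0,0,0.04,0.4,0,0,0,0,0,0.04,0.4,0,0,0,0,0,0.03,0.4,0,0,0,0,0,0,0.4,0,0,0,0,0,0,0.4])

```text
time_s: 2.95
tcp_pos: [0.5748, -0.1568, 0.1511]
ee_rot: [[0.999, 0.044, -0.003], [0.044, -0.999, -0.001], [-0.003, 0.0, -1.0]]
wrist_force: [-0.5, -0.4, 0.8]
gripper_width: 0.406
gripper_force: 0.0
```

Run:
```python
from h import *
a,P=snap("w2");cv2.imwrite("pics/w2b.png",cv2.resize(a,(800,600)))
H=np.array([.5188,-.391]);t=np.radians(2.3);X=np.array([np.cos(t),np.sin(t)]);Y=np.array([-np.sin(t),np.cos(t)])
p=H+.065*X+.23*Y;print(p, proj("wrist",[[*p,.05],[*(H+.23*Y+.09*X),.05]],P)*1.5625)
```

```text
t 2.95 tcp [ 0.5748 -0.1568  0.1511] x [ 0.999  0.044 -0.003] z [-0.003 -0.001 -1.   ] F [-0.5 -0.4  0.8] w 0.406
[ 0.57451732 -0.15857672] [[402.31720605 313.08078872]
 [402.61210771 261.65455034]]
```

View pics/w2b.png

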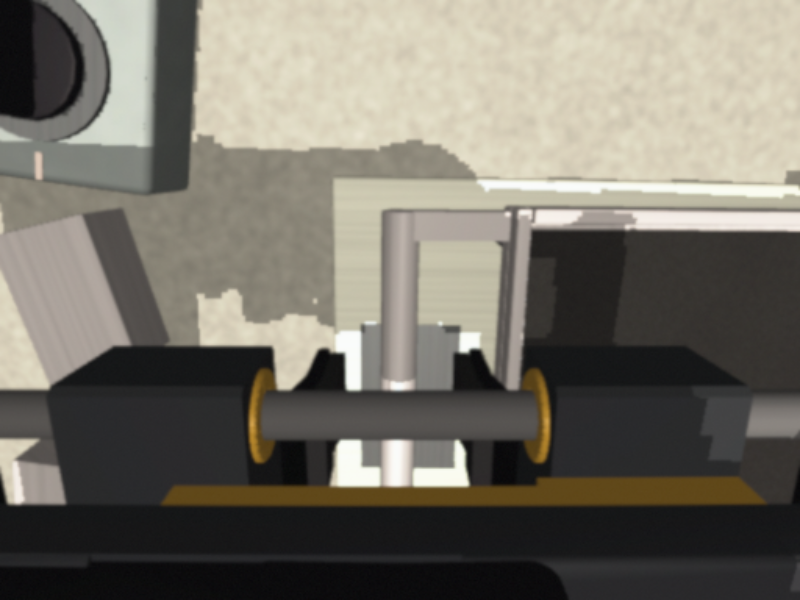

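The bar (col 400) is centred between the fingers and there is clearance on all sides, so I descend and pinch.

>>> drive_tool(steps=[0,0,0,0,0.001,0.035,0.4,0,0,0,0,0,0.035,0.4,0,0,0,0,0,0.027,0.4,0,0,0,0,0,0,0.4,0,0,0,0,0,0,0,0,0,0,0,0,0,0,0,0,0,0,0,0,0,0,0,0,0,0,0,0])

```text
time_s: 3.67
tcp_pos: [0.5773, -0.1573, 0.0574]
ee_rot: [[0.999, 0.04, 0.007], [0.04, -0.999, 0.003], [0.007, -0.002, -1.0]]
wrist_force: [0.0, 23.5, 3.5]
gripper_width: 0.183
gripper_force: 11.1
```

>>> drive_tool(steps=[0,0,0,0,-0.0015,0,0,0,0,0,0,0,0,0])

```text
time_s: 3.83
tcp_pos: [0.5773, -0.1567, 0.057]
ee_rot: [[0.999, 0.042, 0.006], [0.042, -0.999, 0.001], [0.006, -0.0, -1.0]]
wrist_force: [2.2, 6.7, 2.3]
gripper_width: 0.165
gripper_force: 29.7
```

>>> drive_tool(steps=[0,0,0,0,0.0011,-0.023,0,0,0,0,0,0.0034,-0.0227,0,0,0,0,0,0.0057,-0.0223,0,0,0,0,0,0.0079,-0.0216,0,0,0,0,0,0.01,-0.0207,0,0,0,0,0,0.012,-0.0196,0])

```text
time_s: 4.33
tcp_pos: [0.5767, -0.2044, 0.1814]
ee_rot: [[0.999, 0.038, 0.0], [0.038, -0.999, -0.007], [0.0, 0.007, -1.0]]
wrist_force: [13.2, -31.4, -36.4]
gripper_width: 0.154
gripper_force: 29.5
```

>>> drive_tool(steps=[0,0,0,0,0.002,0.0013,0,0,0,0,0,0,0,0])

```text
time_s: 4.5
tcp_pos: [0.5767, -0.2056, 0.1828]
ee_rot: [[0.999, 0.037, 0.001], [0.037, -0.999, -0.006], [0.001, 0.006, -1.0]]
wrist_force: [4.9, -17.9, -12.2]
gripper_width: 0.152
gripper_force: 30.2
```

>>> drive_tool(steps=[0,0,0,0,0.0151,-0.0176,0,0,0,0,0,0.0162,-0.0164,0,0,0,0,0,0.0173,-0.015,0,0,0,0,0,0,0,0])

```text
time_s: 4.83
tcp_pos: [0.578, -0.253, 0.2295]
ee_rot: [[0.999, 0.036, -0.002], [0.036, -0.999, -0.002], [-0.002, 0.002, -1.0]]
wrist_force: [3.6, -12.6, -15.7]
gripper_width: 0.159
gripper_force: 30.8
```

>>> drive_tool(steps=[0,0,0,0,0.0192,-0.0127,0,0,0,0,0,0.0203,-0.0107,0,0,0,0,0,0.021,-0.009,0,0,0,0,0,0,0,0])

```text
time_s: 5.17
tcp_pos: [0.5796, -0.3114, 0.261]
ee_rot: [[0.999, 0.037, -0.005], [0.037, -0.999, 0.002], [-0.005, -0.003, -1.0]]
wrist_force: [1.8, -5.6, -13.0]
gripper_width: 0.162
gripper_force: 30.6
```

>>> drive_tool(steps=[0,0,0,0,0,0,0.45,0,0,0,0,0,0,0.45,0,0,0,0,0,0,0.45,0,0,0,0,0,-0.03,0.45,0,0,0,0,0,-0.04,0.6,0,0,0,0,0,-0.03,1])

```text
time_s: 5.67
tcp_pos: [0.5812, -0.3088, 0.369]
ee_rot: [[0.999, 0.042, 0.004], [0.042, -0.999, -0.003], [0.003, 0.003, -1.0]]
wrist_force: [0.1, -0.6, 1.4]
gripper_width: 0.515
gripper_force: 0.0
```

>>> drive_tool(steps=[0,0,0,-0.014,-0.0376,0,1,0,0,0,-0.014,-0.0376,0,1,0,0,0,-0.014,-0.0376,0,1,0,0,0,-0.014,-0.0376,0.0122,1,0,0,0,-0.014,-0.0376,0.0122,1,0,0,0,-0.014,-0.0376,0.0122,1,0,0,0,-0.014,-0.0376,0.0122,1,0,0,0,-0.014,-0.0376,0.0122,1,0,0,0,-0.014,-0.0376,0.0122,1,0,0,0,0,0,0.03,1])

```text
time_s: 6.5
tcp_pos: [0.4423, 0.028, 0.2664]
ee_rot: [[0.999, 0.05, 0.012], [0.05, -0.999, 0.005], [0.012, -0.004, -1.0]]
wrist_force: [0.6, 0.6, -0.8]
gripper_width: 0.997
gripper_force: 0.0
```

Run:
```python
from h import *
a,P=snap("w3");cv2.imwrite("pics/w3b.png",cv2.resize(a,(800,600)))
```

```text
t 6.5 tcp [0.4423 0.028  0.2664] x [0.999 0.05  0.012] z [ 0.012  0.005 -1.   ] F [ 0.6  0.6 -0.8] w 0.997
```

View pics/w3b.png

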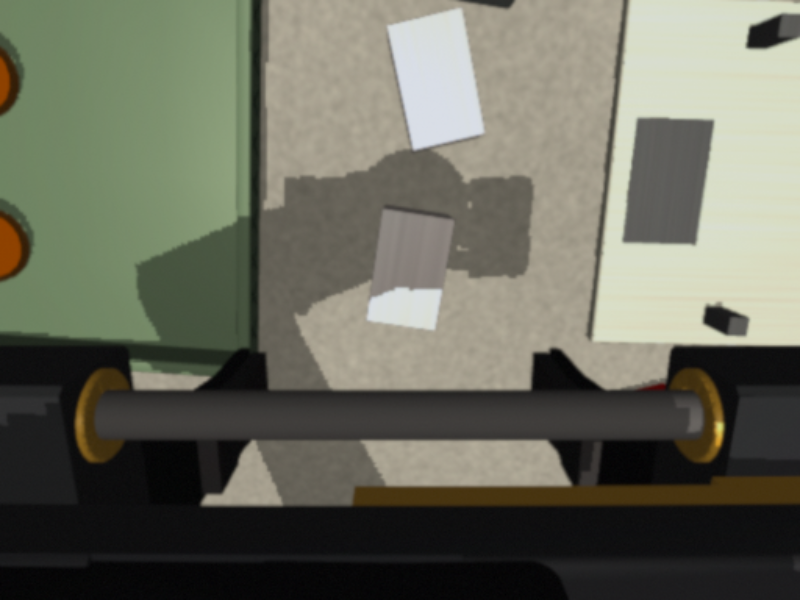

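The plate is up and stays there, leaving the pad clear at (638,117), (714,121), (696,245), (624,241). Block B has corners (384,208), (454,218), (436,331), (367,321); block A has (387,23), (463,9), (484,134), (413,151).

Run:
```python
from h import *
import pickle
P=pickle.load(open("pics/w3.pkl","rb"));f=lambda uv,z:onz("wrist",np.array(uv)/1.5625,z,P)[:,:2]
for n,c,zs in(("A",[(387,23),(463,9),(484,134),(413,151)],(.04,.05)),("B",[(384,208),(454,218),(436,331),(367,321)],(.04,.05)),("pad",[(638,117),(714,121),(696,245),(624,241)],(.012,))):
  for z in zs:
    q=f(c,z);e=(q[0]+q[1]-q[2]-q[3])/2;print(n,z,q.mean(0).round(4),"L",np.linalg.norm(e).round(4),"W",np.linalg.norm(q[0]-q[1]).round(4),np.linalg.norm(q[2]-q[3]).round(4),"yaw",np.degrees(np.arctan2(e[1],e[0])).round(1))
```

```text
A 0.04 [0.569  0.0102] L 0.0797 W 0.0492 0.0488 yaw 14.9
A 0.05 [0.5673 0.0107] L 0.0775 W 0.0479 0.0475 yaw 14.9
B 0.04 [0.4416 0.0207] L 0.0824 W 0.0491 0.0509 yaw -5.5
B 0.05 [0.4434 0.021 ] L 0.0802 W 0.0477 0.0495 yaw -5.5
pad 0.012 [ 0.5124 -0.1664] L 0.0894 W 0.0554 0.0553 yaw 2.0
```

>>> drive_tool(steps=[0,0,0.07,0,0,0.03,1,0,0,0.07,0,0,0.03,1,0,0,0,0.0015,0.0065,0.04,1,0,0,0,0,0,0.04,1,0,0,0,0,0,0.04,1,0,0,0,0,0,0.03,1,0,0,0,0,0,0.024,1,0,0,0,0,0,0,1])

```text
time_s: 7.22
tcp_pos: [0.4409, 0.0148, 0.025]
ee_rot: [[0.995, -0.1, -0.008], [-0.1, -0.995, -0.003], [-0.007, 0.004, -1.0]]
wrist_force: [0.5, -1.6, 1.2]
gripper_width: 0.999
gripper_force: 0.0
```

>>> drive_tool(steps=[0,0,0,0.002,-0.006,-0.003,1,0,0,0,0,0,0,0.5,0,0,0,0,0,0,0.3,0,0,0,0,0,0,0.3,0,0,0,0,0,0,0.3,0,0,0,0,0,0,0.3,0,0,0,0,0,0,0.3])

```text
time_s: 7.8
tcp_pos: [0.4456, 0.0219, 0.0314]
ee_rot: [[0.995, -0.099, 0.001], [-0.099, -0.995, 0.0], [0.001, -0.0, -1.0]]
wrist_force: [-0.5, 0.2, -0.1]
gripper_width: 0.628
gripper_force: 0.0
```

>>> drive_tool(steps=[0,0,0,0,0,0,0.2,0,0,0,0,0,0,0.2,0,0,0,0,0,0,0.2])

```text
time_s: 8.05
tcp_pos: [0.4455, 0.0218, 0.0311]
ee_rot: [[0.995, -0.099, 0.0], [-0.099, -0.995, -0.0], [0.0, 0.0, -1.0]]
wrist_force: [-1.8, 0.5, 5.2]
gripper_width: 0.571
gripper_force: 30.0
```

>>> drive_tool(steps=[0,0,0,0,0,-0.03,0.2,0,0,-0.068,0,0,-0.035,0.2,0,0,-0.068,0,0,-0.035,0.2,0,0,0,0.0124,0.038,0,0.2,0,0,0,0.0124,0.038,0,0.2,0,0,0,0.0124,0.038,0,0.2,0,0,0,0.0124,0.038,0,0.2,0,0,0,0.0124,0.0385,0,0.2,0,0,0,0,0,0.02,0.2,0,0,0,0,0,0.02,0.2])

```text
time_s: 8.88
tcp_pos: [0.5148, -0.1685, 0.0896]
ee_rot: [[0.999, 0.032, 0.001], [0.032, -0.999, 0.001], [0.001, -0.001, -1.0]]
wrist_force: [-1.0, 0.3, -5.7]
gripper_width: 0.574
gripper_force: 30.0
```

>>> drive_tool(steps=[0,0,0,0,0,0.02,0.2,0,0,0,0,0,0.014,0.2,0,0,0,0,0,0,0.2,0,0,0,0,0,0,0.2])

```text
time_s: 9.22
tcp_pos: [0.5131, -0.1662, 0.0552]
ee_rot: [[0.999, 0.037, -0.004], [0.037, -0.999, 0.0], [-0.004, -0.0, -1.0]]
wrist_force: [0.5, -0.1, -4.9]
gripper_width: 0.574
gripper_force: 30.0
```

>>> drive_tool(steps=[0,0,0,0.0012,0,0.006,0.2,0,0,0,0,0,0.005,0.2,0,0,0,0,0,0.001,0.2,0,0,0,0,0,0,0.2])

```text
time_s: 9.55
tcp_pos: [0.5155, -0.166, 0.0448]
ee_rot: [[0.999, 0.037, -0.0], [0.037, -0.999, 0.0], [-0.0, -0.0, -1.0]]
wrist_force: [-0.4, -0.3, -3.2]
gripper_width: 0.572
gripper_force: 30.0
```

>>> drive_tool(steps=[0,0,0,0,0,0.0015,0.2,0,0,0,0,0,0,0.2])

```text
time_s: 9.72
tcp_pos: [0.5158, -0.1661, 0.0435]
ee_rot: [[0.999, 0.037, 0.0], [0.037, -0.999, 0.0], [0.0, 0.0, -1.0]]
wrist_force: [0.5, 0.5, -4.2]
gripper_width: 0.57
gripper_force: 30.0
```

>>> drive_tool(steps=[0,0,0,0,0,0.002,0.2,0,0,0,0,0,0,0.2])

```text
time_s: 9.88
tcp_pos: [0.516, -0.1662, 0.0432]
ee_rot: [[0.999, 0.038, 0.001], [0.038, -0.999, -0.0], [0.001, 0.0, -1.0]]
wrist_force: [-3.2, 1.1, 6.5]
gripper_width: 0.572
gripper_force: 30.0
```

>>> drive_tool(steps=[0,0,0,0,0,0,0.95,0,0,0,0,0,0,0.95,0,0,0,0,0,0,0.95,0,0,0,0,0,-0.02,1,0,0,0,0,0,-0.04,1,0,0,0,0,0,-0.04,1,0,0,0,0.0117,-0.035,-0.02,1,0,0,0,0.0117,-0.035,0,1,0,0,0,0.0117,-0.035,0,1,0,0,0,0.0117,-0.035,0,1])

```text
time_s: 10.72
tcp_pos: [0.5578, -0.0234, 0.1623]
ee_rot: [[0.999, 0.036, 0.002], [0.036, -0.999, 0.001], [0.003, -0.0, -1.0]]
wrist_force: [0.5, -0.6, -0.1]
gripper_width: 0.998
gripper_force: 0.0
```

>>> drive_tool(steps=[0,0,0,0.0117,-0.035,0,1,0,0,-0.1125,0,0,0,1,0,0,-0.1125,0,0,0.02,1,0,0,0,0,0,0,1,0,0,0,0,0,0,1])

```text
time_s: 11.13
tcp_pos: [0.5669, 0.0104, 0.1404]
ee_rot: [[0.967, 0.257, -0.003], [0.257, -0.967, -0.001], [-0.003, 0.0, -1.0]]
wrist_force: [0.4, -0.1, 0.4]
gripper_width: 1.003
gripper_force: 0.0
```

Run:
```python
from h import *
a,P=snap("w4");cv2.imwrite("pics/w4b.png",cv2.resize(a,(800,600)))
```

```text
t 11.13 tcp [0.5669 0.0104 0.1404] x [ 0.967  0.257 -0.003] z [-0.003 -0.001 -1.   ] F [ 0.4 -0.1  0.4] w 1.003
```

View pics/w4b.png

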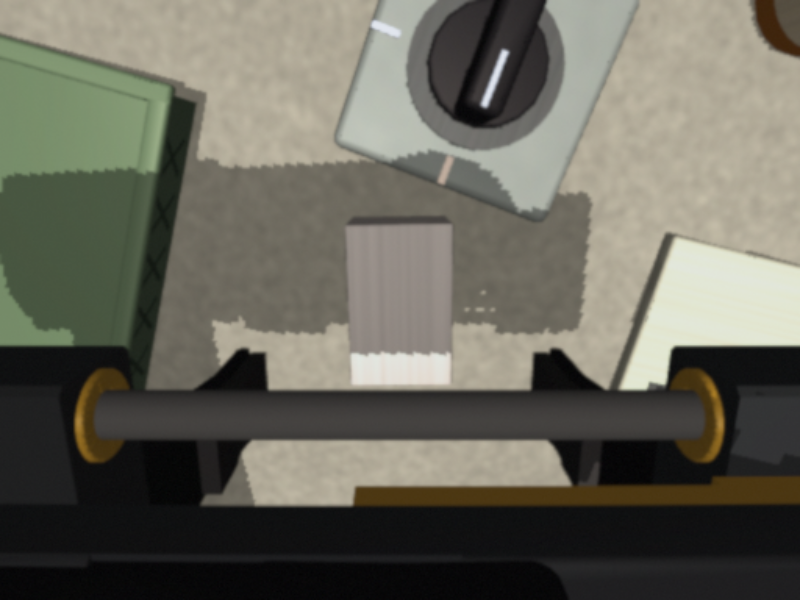

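The block is centred and aligned, with corners (348,225), (451,223), (452,384), (351,384). I descend and grip.

>>> drive_tool(steps=[0,0,0,0,0,0.035,1,0,0,0,0,0,0.035,1,0,0,0,0,0,0.03,0.8,0,0,0,0,0,0.012,0.7,0,0,0,0,0,0,0.6,0,0,0,0,0,0,0.2,0,0,0,0,0,0,0.2,0,0,0,0,0,0,0.2,0,0,0,0,0,0,0.2,0,0,0,0,0,0,0.2])

```text
time_s: 12.02
tcp_pos: [0.5687, 0.0108, 0.031]
ee_rot: [[0.966, 0.259, 0.003], [0.259, -0.966, 0.001], [0.003, 0.0, -1.0]]
wrist_force: [-0.0, -0.5, 4.6]
gripper_width: 0.575
gripper_force: 30.0
```

Run:
```python
from h import *
import pickle
P=pickle.load(open("pics/w4.pkl","rb"));f=lambda uv,z:onz("wrist",np.array(uv)/1.5625,z,P)[:,:2]
q=f([(348,225),(451,223),(452,384),(351,384)],.04);print(q.mean(0),q.round(4).tolist())
k=f([(480,108),(529,0)],.101);print(k,np.degrees(np.arctan2(*(k[1]-k[0])[::-1])));print(f([(487,63)],.063))
s=r.sense();print(s["gripper_width"],s["gripper_force"],s["tcp_pos"])
```

```text
[0.56982436 0.01034408] [[0.6014, 0.0437], [0.6143, -0.0017], [0.5382, -0.0245], [0.5254, 0.0239]]
[[0.65728961 0.00707613]
 [0.69185231 0.00160294]] -8.998387367827831
[[0.67887528 0.00486077]]
0.5746731832986187 29.956607026979327 [0.56871747 0.01075994 0.0309769 ]
```

>>> drive_tool(steps=[0,0,0,0,0,-0.03,0.2,0,0,0,0,0,-0.04,0.2,0,0,0.1125,0,0,-0.04,0.2,0,0,0.1125,0,0,0,0.2,0,0,0,-0.0123,0.035,0,0.2,0,0,0,-0.0123,0.035,0,0.2,0,0,0,-0.0123,0.035,0,0.2,0,0,0,-0.0123,0.035,0,0.2,0,0,0,-0.0123,0.0348,0,0.2,0,0,0,0,0,0.015,0.2])

```text
time_s: 12.85
tcp_pos: [0.5114, -0.171, 0.1262]
ee_rot: [[0.999, 0.032, 0.003], [0.032, -1.0, -0.001], [0.003, 0.001, -1.0]]
wrist_force: [0.2, 0.1, -2.2]
gripper_width: 0.572
gripper_force: 30.0
```

>>> drive_tool(steps=[0,0,0,0,0,0.015,0.2,0,0,0,0,0,0,0.2,0,0,0,0,0,0,0.2])

```text
time_s: 13.1
tcp_pos: [0.5115, -0.1664, 0.1084]
ee_rot: [[0.999, 0.037, -0.003], [0.037, -0.999, 0.0], [-0.003, -0.0, -1.0]]
wrist_force: [-0.6, 0.3, -2.3]
gripper_width: 0.577
gripper_force: 30.0
```

Target z is about 0.093, with x to be shifted by +1.5 mm.

>>> drive_tool(steps=[0,0,0,0.0015,0,0.008,0.2,0,0,0,0,0,0.006,0.2,0,0,0,0,0,0.0015,0.2,0,0,0,0,0,0.0015,0.2,0,0,0,0,0,0,0.2])

```text
time_s: 13.52
tcp_pos: [0.5142, -0.1659, 0.093]
ee_rot: [[0.999, 0.038, 0.0], [0.038, -0.999, -0.0], [0.0, 0.0, -1.0]]
wrist_force: [-2.1, 1.0, 1.0]
gripper_width: 0.574
gripper_force: 30.0
```

>>> drive_tool(steps=[0,0,0,0,0,0.001,0.2,0,0,0,0,0,0,0.9,0,0,0,0,0,0,0.9,0,0,0,0,0,0,0.9,0,0,0,0,0,-0.02,0.9,0,0,0,0,0,-0.04,0.9,0,0,0,0,0,-0.04,0.9,0,0,0,0,0,-0.04,0.9,0,0,0,0,0,-0.04,0.7,0,0,0,0,0,-0.04,0.6])

```text
time_s: 14.35
tcp_pos: [0.5138, -0.1664, 0.3135]
ee_rot: [[0.999, 0.037, 0.001], [0.037, -0.999, -0.0], [0.001, 0.0, -1.0]]
wrist_force: [1.6, 1.0, -0.8]
gripper_width: 0.818
gripper_force: 0.0
```

>>> drive_tool(steps=[0,0,0,0,0,-0.03,0.5,0,0,0,0.015,0.0368,0,0.5,0,0,0,0.015,0.0368,0,0.45,0,0,0,0.015,0.0368,0,0.45,0,0,0,0.015,0.0368,0,0.45,0,0,0,0,0,0,0.45,0,0,0,0,0,0,0.45])

```text
time_s: 14.93
tcp_pos: [0.5798, -0.313, 0.3387]
ee_rot: [[0.999, 0.034, -0.003], [0.034, -0.999, 0.001], [-0.003, -0.001, -1.0]]
wrist_force: [0.6, -0.4, -0.2]
gripper_width: 0.455
gripper_force: 0.0
```

Run:
```python
from h import *
a,P=snap("w5");cv2.imwrite("pics/w5b.png",np.hstack([cv2.resize(a,(400,300)),cv2.resize(r.capture("side")[180:380,200:400],(400,300))]))
```

```text
t 14.93 tcp [ 0.5798 -0.313   0.3387] x [ 0.999  0.034 -0.003] z [-0.003  0.001 -1.   ] F [ 0.6 -0.4 -0.2] w 0.455
```

View pics/w5b.png

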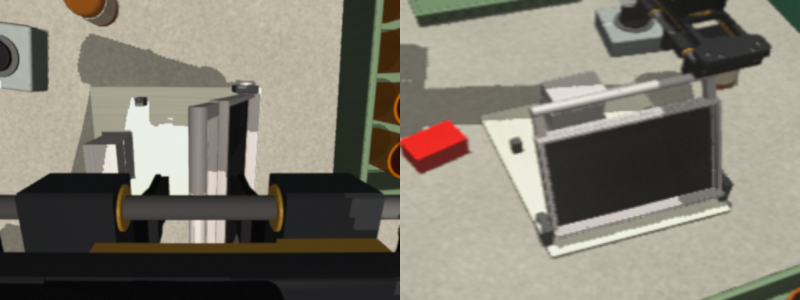

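Run:
```python
from h import *
H=np.array([.5188,-.391,0]);t=np.radians(2.2);X=np.array([np.cos(t),np.sin(t),0]);Y=np.array([-np.sin(t),np.cos(t),0])
c,D=rays("side",[(267,254)])
for s in(-.112,-.117):
    p=c+D[0]*((s-(c-H)@X)/(D[0]@X));d=p-H;y,z=d@Y,d[2]-.05;print(y,z,np.hypot(y,z),np.arctan2(z,y))
```

```text
0.06735968064566863 0.23196487918980185 0.2415471625878181 1.2881815848632912
0.054019248497335796 0.2518873149734429 0.2576146320625972 1.3595382823601256
```

>>> drive_tool(steps=[0,0,0,0,0,0.03,0.45,0,0,0,0,0,0.03,0.45,0,0,0,0,0,0.008,0.3,0,0,0,0,0,0,0.1,0,0,0,0,0,0,0,0,0,0,0,0,0,0,0,0,0,0,0,0,0,0,0,0,0,0,0,0])

```text
time_s: 15.7
tcp_pos: [0.5805, -0.3113, 0.2759]
ee_rot: [[0.999, 0.038, 0.004], [0.038, -0.999, -0.002], [0.004, 0.002, -1.0]]
wrist_force: [0.1, 1.9, 4.4]
gripper_width: 0.176
gripper_force: 30.0
```

>>> drive_tool(steps=[0,0,0,0,-0.0213,0.0088,0,0,0,0,0,-0.0203,0.0108,0,0,0,0,0,-0.0191,0.0128,0,0,0,0,0,-0.0177,0.0147,0,0,0,0,0,0,0,0])

```text
time_s: 16.12
tcp_pos: [0.5781, -0.23, 0.2257]
ee_rot: [[0.999, 0.039, 0.004], [0.039, -0.999, 0.002], [0.004, -0.001, -1.0]]
wrist_force: [4.4, 5.1, -3.2]
gripper_width: 0.173
gripper_force: 30.0
```

>>> drive_tool(steps=[0,0,0,0,-0.0162,0.0163,0,0,0,0,0,-0.0144,0.0179,0,0,0,0,0,-0.0126,0.0192,0,0,0,0,0,-0.0106,0.0204,0,0,0,0,0,0,0,0])

```text
time_s: 16.53
tcp_pos: [0.5766, -0.1769, 0.1504]
ee_rot: [[0.999, 0.039, 0.004], [0.039, -0.999, 0.002], [0.004, -0.001, -1.0]]
wrist_force: [5.7, 3.6, -5.9]
gripper_width: 0.177
gripper_force: 30.0
```

>>> drive_tool(steps=[0,0,0,0,-0.0085,0.0205,0,0,0,0,0,-0.003,0.0105,0,0,0,0,0,0,0,0,0,0,0,0,0,0,0])

```text
time_s: 16.87
tcp_pos: [0.5763, -0.1658, 0.1205]
ee_rot: [[0.999, 0.038, 0.004], [0.037, -0.999, 0.002], [0.004, -0.002, -1.0]]
wrist_force: [5.4, 6.1, -5.7]
gripper_width: 0.171
gripper_force: 30.0
```

>>> drive_tool(steps=[0,0,0,0,-0.001,0.003,0,0,0,0,0,-0.0005,0.002,0,0,0,0,0,0,0.0015,0,0,0,0,0,0,0,0])

```text
time_s: 17.2
tcp_pos: [0.5763, -0.1645, 0.116]
ee_rot: [[0.999, 0.038, 0.005], [0.038, -0.999, 0.002], [0.005, -0.002, -1.0]]
wrist_force: [1.7, 7.0, 2.5]
gripper_width: 0.172
gripper_force: 30.0
```

>>> drive_tool(steps=[0,0,0,0,0,0.0015,0,0,0,0,0,0,0.001,0,0,0,0,0,0,0,0])

```text
time_s: 17.45
tcp_pos: [0.5763, -0.1639, 0.1138]
ee_rot: [[0.999, 0.038, 0.005], [0.038, -0.999, 0.002], [0.005, -0.002, -1.0]]
wrist_force: [1.3, 9.6, 3.9]
gripper_width: 0.175
gripper_force: 30.0
```

>>> drive_tool(steps=[0,0,0,0,0,0.0015,0,0,0,0,0,0,0.001,0,0,0,0,0,0,0,0])

```text
time_s: 17.7
tcp_pos: [0.5763, -0.1636, 0.1122]
ee_rot: [[0.999, 0.038, 0.005], [0.038, -0.999, 0.003], [0.005, -0.002, -1.0]]
wrist_force: [-1.0, 12.7, 9.5]
gripper_width: 0.174
gripper_force: 30.0
```

>>> drive_tool(steps=[0,0,0,0,-0.0005,0.0015,0,0,0,0,0,0,0.001,0,0,0,0,0,0,0,0])

```text
time_s: 17.95
tcp_pos: [0.5763, -0.1635, 0.112]
ee_rot: [[0.999, 0.039, 0.006], [0.039, -0.999, 0.001], [0.006, -0.001, -1.0]]
wrist_force: [-4.5, 12.7, 18.4]
gripper_width: 0.172
gripper_force: 30.0
```

>>> drive_tool(steps=[0,0,0,0,0,0,0.45,0,0,0,0,0,0,0.45,0,0,0,0,0,0,0.45,0,0,0,0,0,-0.03,0.45,0,0,0,0,0,-0.04,0.7,0,0,0,0,0,-0.04,1,0,0,0,0,0,-0.04,1,0,0,0,-0.0073,-0.038,-0.03,1,0,0,0,-0.0073,-0.038,0,1,0,0,0,-0.0073,-0.038,0,1])

```text
time_s: 18.78
tcp_pos: [0.5495, -0.058, 0.2845]
ee_rot: [[0.999, 0.034, 0.003], [0.034, -0.999, 0.001], [0.003, -0.0, -1.0]]
wrist_force: [-0.2, 0.7, -1.7]
gripper_width: 0.818
gripper_force: 0.0
```

>>> drive_tool(steps=[0,0,0,-0.0073,-0.038,0,1,0,0,0,-0.0073,-0.038,0,1,0,0,0,-0.0073,-0.038,0,1,0,0,0,-0.0073,-0.038,0,1,0,0,0,-0.0073,-0.038,0,1,0,0,0,-0.0073,-0.038,0,1,0,0,0,-0.0073,-0.038,0,1,0,0,0,-0.0073,-0.038,0,1,0,0,0,0,0,0,1,0,0,0,0,0,0,1])

```text
time_s: 19.62
tcp_pos: [0.4791, 0.2448, 0.2819]
ee_rot: [[0.999, 0.04, -0.002], [0.04, -0.999, -0.001], [-0.002, 0.001, -1.0]]
wrist_force: [0.1, -0.4, -0.4]
gripper_width: 0.999
gripper_force: 0.0
```

Run:
```python
from h import *
a,P=snap("w6");t=r.capture("top")
cv2.imwrite("pics/w6b.png",np.hstack([cv2.resize(a,(400,300)),cv2.resize(r.capture("side")[180:380,200:400],(400,300))]))
h=cv2.cvtColor(a,cv2.COLOR_BGR2HSV);m=((h[...,0]<18)&(h[...,1]>120)&(h[...,2]>60)).astype(np.uint8);m[225:]=0
for c in cv2.findContours(m,0,2)[0]:
    if cv2.contourArea(c)>300: (e,R)=cv2.minEnclosingCircle(c);print(np.array(e),R,cv2.boundingRect(c))
```

```text
t 19.62 tcp [0.4791 0.2448 0.2819] x [ 0.999  0.04  -0.002] z [-0.002 -0.001 -1.   ] F [ 0.1 -0.4 -0.4] w 0.999
[163.90229797 199.56513977] 36.217933654785156 (130, 169, 68, 56)
[166.0418396   86.23705292] 36.577606201171875 (130, 55, 73, 64)
```

View pics/w6b.png

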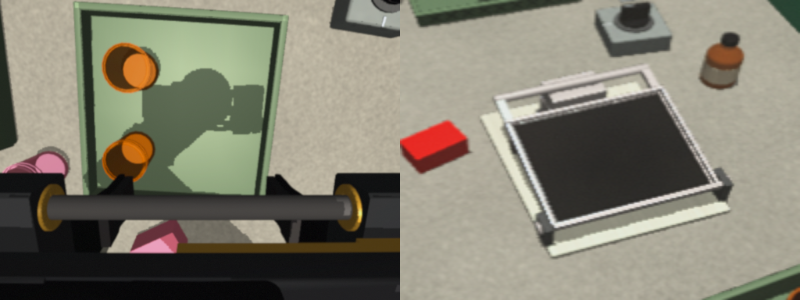

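The side view shows the plate resting on the stack, and the crate holds exactly two jars. In the wrist view (400 px scale) their mouths are near (125,67) and (125,159).

Run:
```python
from h import *
import pickle
P=pickle.load(open("pics/w6.pkl","rb"));f=lambda uv,z:onz("wrist",uv,z,P)[:,:2]
print(f([(159.5,86),(160,203)],.091), "base",f([(139*1.28,70*1.28),(137*1.28,148*1.28)],.01))
# crate inner corner/walls
print("crate rim",f(np.array([(82,8),(286,17),(266,193)])*1.28,.041))
```

```text
[[0.56228451 0.33827102]
 [0.44709686 0.34119174]] base [[0.56270604 0.33862477]
 [0.44145491 0.3438386 ]]
crate rim [[0.63783164 0.40636576]
 [0.63752692 0.1349319 ]
 [0.38448292 0.13596914]]
```

>>> drive_tool(steps=[0,0,0,0.029,-0.03,0.02,1,0,0,0,0.029,-0.03,0.02,1,0,0,0,0.029,-0.03,0.02,1,0,0,0,0,0,0.035,1,0,0,0,0,0,0.035,1,0,0,0,0,0,0.035,1,0,0,0,0,0,0.025,1,0,0,0,0,0,0.023,1,0,0,0,0,0,0,1])

```text
time_s: 20.52
tcp_pos: [0.5527, 0.3233, 0.0701]
ee_rot: [[0.999, 0.033, -0.009], [0.033, -0.999, -0.007], [-0.009, 0.007, -1.0]]
wrist_force: [0.3, -1.1, -0.1]
gripper_width: 0.996
gripper_force: 0.0
```

>>> drive_tool(steps=[0,0,0,0,0,0,1,0,0,0,0,0,0,1])

```text
time_s: 20.68
tcp_pos: [0.5564, 0.3272, 0.0775]
ee_rot: [[0.999, 0.036, 0.002], [0.036, -0.999, 0.001], [0.002, -0.001, -1.0]]
wrist_force: [-0.4, 0.5, 0.3]
gripper_width: 0.994
gripper_force: 0.0
```

>>> drive_tool(steps=[0,0,0,0.0064,-0.011,0,1,0,0,0,0,0,0.0085,1,0,0,0,0,0,0,0.8,0,0,0,0,0,0,0.4,0,0,0,0,0,0,0.4,0,0,0,0,0,0,0.4,0,0,0,0,0,0,0.4,0,0,0,0,0,0,0.4,0,0,0,0,0,0,0.4,0,0,0,0,0,0,0.4])

```text
time_s: 21.52
tcp_pos: [0.5609, 0.3385, 0.0676]
ee_rot: [[0.999, 0.037, 0.0], [0.037, -0.999, -0.0], [0.0, 0.0, -1.0]]
wrist_force: [-0.3, -1.3, 1.8]
gripper_width: 0.655
gripper_force: 30.0
```

>>> drive_tool(steps=[0,0,0,0,0,-0.02,0.4,0,0,0,0,0,-0.04,0.4,0,0,0,0,0,-0.04,0.4,0,0,0,0,0,-0.04,0.4,0,0,0,0,0,-0.04,0.4,0,0,0,-0.0014,0.039,0,0.4,0,0,0,-0.0014,0.039,0,0.4,0,0,0,-0.0014,0.039,0,0.4,0,0,0,-0.0014,0.039,0,0.4,0,0,0,-0.0014,0.039,0,0.4])

```text
time_s: 22.35
tcp_pos: [0.5603, 0.1419, 0.2468]
ee_rot: [[0.999, 0.038, -0.001], [0.038, -0.999, 0.0], [-0.001, -0.0, -1.0]]
wrist_force: [1.0, -0.4, -1.2]
gripper_width: 0.659
gripper_force: 30.0
```

>>> drive_tool(steps=[0,0,0,-0.0014,0.039,0,0.4,0,0,0,-0.0014,0.039,0,0.4,0,0,0,-0.0014,0.039,0,0.4,0,0,0,-0.0014,0.039,0,0.4,0,0,0,-0.0014,0.039,0,0.4,0,0,0,-0.0014,0.039,0,0.4,0,0,0,-0.0014,0.039,0,0.4,0,0,0,-0.0014,0.039,0,0.4,0,0,0,-0.0014,0.039,0,0.4,0,0,0,-0.0014,0.039,0,0.4])

```text
time_s: 23.18
tcp_pos: [0.5611, -0.2484, 0.2467]
ee_rot: [[0.999, 0.037, -0.001], [0.037, -0.999, 0.001], [-0.001, -0.001, -1.0]]
wrist_force: [1.4, 0.7, -1.8]
gripper_width: 0.659
gripper_force: 30.0
```

>>> drive_tool(steps=[0,0,0,-0.0014,0.037,0,0.4,0,0,0,-0.0014,0.037,0,0.4,0.088,0,0,0,0,0,0.4,0.088,0,0,0,0,0,0.4,0.088,0,0,0,0,0,0.4,0,0,0,0,0,0,0.4,0,0,0,0,0,0,0.4])

```text
time_s: 23.77
tcp_pos: [0.5614, -0.3219, 0.2459]
ee_rot: [[0.999, 0.033, -0.01], [0.035, -0.965, 0.26], [-0.001, -0.26, -0.965]]
wrist_force: [-0.9, 0.7, -1.7]
gripper_width: 0.655
gripper_force: 30.0
```

>>> drive_tool(steps=[0,0,0,0,0.0074,0.0273,0.4,0,0,0,0,0.0074,0.0273,0.4,0,0,0,0,0.0074,0.0273,0.4,0,0,0,0,0.0035,0.013,0.4,0,0,0,0,0,0,0.4,0,0,0,0,0,0,0.4])

```text
time_s: 24.27
tcp_pos: [0.5615, -0.3198, 0.1487]
ee_rot: [[0.999, 0.037, -0.012], [0.039, -0.965, 0.26], [-0.002, -0.26, -0.966]]
wrist_force: [1.2, -0.5, -1.4]
gripper_width: 0.664
gripper_force: 30.0
```

>>> drive_tool(steps=[0,0,0,0,0,0.005,0.4,0,0,0,0,0,0.003,0.4,0,0,0,0,0,0,0.4,0,0,0,0,0,0,0.4])

```text
time_s: 24.6
tcp_pos: [0.5618, -0.3187, 0.142]
ee_rot: [[0.999, 0.037, -0.009], [0.038, -0.965, 0.26], [0.001, -0.26, -0.966]]
wrist_force: [0.4, 0.1, -1.2]
gripper_width: 0.657
gripper_force: 30.0
```

>>> drive_tool(steps=[0,0,0,0,0,0.002,0.4,0,0,0,0,0,0.0015,0.4,0,0,0,0,0,0,0.4,0,0,0,0,0,0,0.4])

```text
time_s: 24.93
tcp_pos: [0.5614, -0.3178, 0.1378]
ee_rot: [[0.999, 0.036, -0.01], [0.037, -0.965, 0.261], [-0.0, -0.261, -0.965]]
wrist_force: [0.6, -0.5, -1.1]
gripper_width: 0.657
gripper_force: 30.0
```

>>> drive_tool(steps=[0,0,0,0,0,0.0015,0.4,0,0,0,0,0,0.0005,0.4,0,0,0,0,0,0,0.4])

```text
time_s: 25.18
tcp_pos: [0.5616, -0.3179, 0.1373]
ee_rot: [[0.999, 0.037, -0.009], [0.038, -0.965, 0.26], [0.001, -0.26, -0.966]]
wrist_force: [-2.6, -0.7, 5.9]
gripper_width: 0.66
gripper_force: 30.0
```

>>> drive_tool(steps=[0,0,0,0,0,-0.0005,0.75,0,0,0,0,0,0,0.85,0,0,0,0,0,0,0.95,0,0,0,0,0,0,1,0,0,0,0,0,0,1,0,0,0,0,0,-0.015,1,0,0,0,0,0,-0.03,1,0,0,0,0,0,-0.04,1,-0.088,0,0,0,0,-0.03,1,-0.088,0,0,0,0,-0.03,1])

```text
time_s: 26.02
tcp_pos: [0.5631, -0.3549, 0.2785]
ee_rot: [[0.999, 0.034, -0.001], [0.034, -0.996, 0.083], [0.001, -0.083, -0.997]]
wrist_force: [-0.5, -0.5, -0.6]
gripper_width: 0.998
gripper_force: 0.0
```

>>> drive_tool(steps=[-0.088,0,0,0,0,0,1,0,0,0,0,-0.038,0,1,0,0,0,0,-0.038,0,1,0,0,0,0,-0.038,0,1,0,0,0,0,-0.038,0,1,0,0,0,0,-0.038,0,1,0,0,0,0,-0.038,0,1,0,0,0,0,-0.038,0,1,0,0,0,0,-0.038,0,1,0,0,0,0,-0.038,0,1])

```text
time_s: 26.85
tcp_pos: [0.5496, -0.009, 0.277]
ee_rot: [[0.999, 0.037, 0.0], [0.037, -0.999, 0.0], [0.0, -0.0, -1.0]]
wrist_force: [1.7, 0.1, -0.3]
gripper_width: 1.001
gripper_force: 0.0
```

>>> drive_tool(steps=[0,0,0,-0.01,-0.038,0,1,0,0,0,-0.01,-0.038,0,1,0,0,0,-0.01,-0.038,0,1,0,0,0,-0.01,-0.038,0,1,0,0,0,-0.01,-0.038,0,1,0,0,0,-0.01,-0.02,0,1,0,0,0,-0.01,-0.02,0,1,0,0,0,0,0,0,1,0,0,0,0,0,0,1,0,0,0,0,0,0,1])

```text
time_s: 27.68
tcp_pos: [0.4716, 0.2161, 0.2769]
ee_rot: [[0.999, 0.037, -0.0], [0.037, -0.999, -0.0], [-0.0, 0.0, -1.0]]
wrist_force: [-0.1, 0.3, 0.5]
gripper_width: 0.996
gripper_force: 0.0
```

Run:
```python
from h import *
a,P=snap("w7");t=r.capture("top")
cv2.imwrite("pics/w7b.png",np.hstack([cv2.resize(a,(400,300)),cv2.resize(r.capture("side")[180:380,200:400],(400,300))]))
```

```text
t 27.68 tcp [0.4716 0.2161 0.2769] x [ 0.999  0.037 -0.   ] z [-0. -0. -1.] F [-0.1  0.3  0.5] w 0.996
```

View pics/w7b.png

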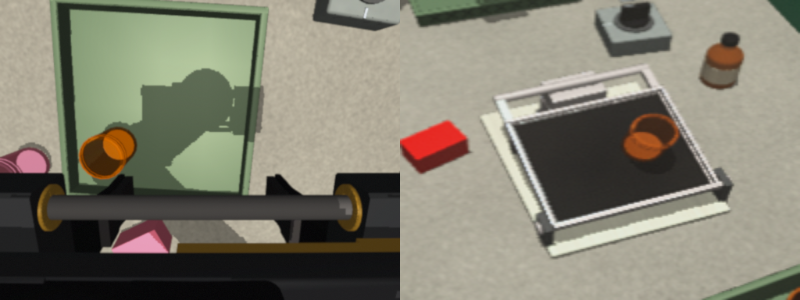

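Jar one stands on the plate at about (650,137) in the side crop. The remaining jar's mouth is near (102,156) and its base near (119,145) in the 400 px wrist view.

Run:
```python
from h import *
import pickle
P=pickle.load(open("pics/w7.pkl","rb"));f=lambda uv,z:onz("wrist",np.array(uv)*1.28,z,P)[:,:2]
a=cv2.imread("pics/w7.png");h=cv2.cvtColor(a,cv2.COLOR_BGR2HSV);m=((h[...,0]<18)&(h[...,1]>120)&(h[...,2]>60)).astype(np.uint8);m[235:]=0;m[:,200:]=0
for c in cv2.findContours(m,0,2)[0]:
    if cv2.contourArea(c)>300: print(cv2.boundingRect(c))
print(f([(102.5,156)],.091),f([(119,145)],.01))
print(proj("wrist",[[.444,.342,.091]],P)/1.28)
```

```text
(101, 163, 74, 67)
[[0.44403808 0.34052926]] [[0.43976981 0.34310183]]
[[101.36771102 155.98775311]]
```

>>> drive_tool(steps=[0,0,0,-0.006,-0.0316,0,1,0,0,0,-0.006,-0.0316,0,1,0,0,0,-0.006,-0.0316,0,1,0,0,0,-0.006,-0.0316,0,1,0,0,0,0,0,0.039,1,0,0,0,0,0,0.039,1,0,0,0,0,0,0.039,1,0,0,0,0,0,0.03,1,0,0,0,0,0,0,1,0,0,0,0,0,0,1])

```text
time_s: 28.67
tcp_pos: [0.4433, 0.3407, 0.1291]
ee_rot: [[0.999, 0.036, -0.001], [0.036, -0.999, -0.003], [-0.002, 0.003, -1.0]]
wrist_force: [0.2, 0.5, 0.6]
gripper_width: 0.999
gripper_force: 0.0
```

>>> drive_tool(steps=[0,0,0,0,0,0.035,1,0,0,0,0,0,0.026,1,0,0,0,0,0,0,0.9,0,0,0,0,0,0,0.8,0,0,0,0,0,0,0.4,0,0,0,0,0,0,0.4,0,0,0,0,0,0,0.4,0,0,0,0,0,0,0.4,0,0,0,0,0,0,0.4,0,0,0,0,0,0,0.4])

```text
time_s: 29.5
tcp_pos: [0.4437, 0.3429, 0.0709]
ee_rot: [[0.999, 0.038, 0.003], [0.038, -0.999, 0.003], [0.003, -0.002, -1.0]]
wrist_force: [-1.2, 0.2, 6.9]
gripper_width: 0.66
gripper_force: 29.7
```

>>> drive_tool(steps=[0,0,0,0,0,-0.02,0.4,0,0,0,0,0,-0.04,0.4,0,0,0,0,0,-0.04,0.4,0,0,0,0,0,-0.04,0.4,0,0,0,0,0,-0.04,0.4,0,0,0,0.0002,0.039,0,0.4,0,0,0,0.0002,0.039,0,0.4,0,0,0,0.0002,0.039,0,0.4,0,0,0,0.0002,0.039,0,0.4,0,0,0,0.0002,0.039,0,0.4])

```text
time_s: 30.33
tcp_pos: [0.4501, 0.145, 0.2487]
ee_rot: [[0.999, 0.038, -0.001], [0.038, -0.999, -0.0], [-0.001, 0.0, -1.0]]
wrist_force: [1.0, -0.0, -2.1]
gripper_width: 0.657
gripper_force: 29.7
```

>>> drive_tool(steps=[0,0,0,0.0002,0.039,0,0.4,0,0,0,0.0002,0.039,0,0.4,0,0,0,0.0002,0.039,0,0.4,0,0,0,0.0002,0.039,0,0.4,0,0,0,0.0002,0.039,0,0.4,0,0,0,0.0002,0.039,0,0.4,0,0,0,0.0002,0.039,0,0.4,0,0,0,0.0002,0.039,0,0.4,0,0,0,0.0002,0.039,0,0.4,0,0,0,0.0002,0.039,0,0.4])

```text
time_s: 31.17
tcp_pos: [0.4667, -0.2444, 0.2486]
ee_rot: [[0.999, 0.037, -0.001], [0.037, -0.999, 0.001], [-0.001, -0.001, -1.0]]
wrist_force: [1.1, 0.3, -1.6]
gripper_width: 0.651
gripper_force: 29.7
```

>>> drive_tool(steps=[0,0,0,0.0002,0.04,0,0.4,0,0,0,0.0002,0.04,0,0.4,0.088,0,0,0,0,0,0.4,0.088,0,0,0,0,0,0.4,0.088,0,0,0,0,0,0.4,0,0,0,0,0,0,0.4,0,0,0,0,0,0,0.4])

```text
time_s: 31.75
tcp_pos: [0.4706, -0.3236, 0.2479]
ee_rot: [[0.999, 0.033, -0.011], [0.035, -0.965, 0.26], [-0.002, -0.261, -0.965]]
wrist_force: [-0.8, 0.1, -1.8]
gripper_width: 0.654
gripper_force: 29.7
```

>>> drive_tool(steps=[0,0,0,0,0.0074,0.0273,0.4,0,0,0,0,0.0074,0.0273,0.4,0,0,0,0,0.0074,0.0273,0.4,0,0,0,0,0.0025,0.0092,0.4,0,0,0,0,0,0.004,0.4,0,0,0,0,0,0.003,0.4,0,0,0,0,0,0,0.4,0,0,0,0,0,0,0.4])

```text
time_s: 32.42
tcp_pos: [0.4718, -0.3212, 0.1495]
ee_rot: [[0.999, 0.037, -0.007], [0.038, -0.965, 0.259], [0.003, -0.259, -0.966]]
wrist_force: [0.5, 0.2, -1.9]
gripper_width: 0.654
gripper_force: 29.7
```

>>> drive_tool(steps=[0,0,0,0,0,0.003,0.4,0,0,0,0,0,0.003,0.4,0,0,0,0,0,0.0015,0.4,0,0,0,0,0,0,0.4,0,0,0,0,0,0,0.4])

```text
time_s: 32.83
tcp_pos: [0.4709, -0.3191, 0.1412]
ee_rot: [[0.999, 0.036, -0.009], [0.037, -0.965, 0.26], [0.0, -0.261, -0.965]]
wrist_force: [-0.3, 0.2, 2.2]
gripper_width: 0.656
gripper_force: 29.6
```

>>> drive_tool(steps=[0,0,0,0,0,0.001,0.4,0,0,0,0,0,0,0.75,0,0,0,0,0,0,0.9,0,0,0,0,0,0,1,0,0,0,0,0,0,1,0,0,0,0,0,-0.015,1,0,0,0,0,0,-0.03,1,0,0,0,0,0,-0.04,1,-0.088,0,0,0,0,-0.03,1,-0.088,0,0,0,0,-0.03,1])

```text
time_s: 33.67
tcp_pos: [0.4726, -0.356, 0.2817]
ee_rot: [[0.999, 0.034, -0.002], [0.034, -0.996, 0.083], [0.001, -0.083, -0.997]]
wrist_force: [-0.2, -0.7, 0.1]
gripper_width: 1.001
gripper_force: 0.0
```

>>> drive_tool(steps=[-0.088,0,0,0,0,0,1,0,0,0,0.0175,-0.0321,0,1,0,0,0,0.0175,-0.0321,0,1,0,0,0,0.0175,-0.0321,0,1,0,0,0,0.0175,-0.0321,0,1,0,0,0,0.0175,-0.0321,0,1,0,0,0,0.0175,-0.0321,0,1,0,0,0,0.0175,-0.0321,0,1,0,0,0,0.0175,-0.0321,0,1,0,0,0,0.0175,-0.0321,0,1])

```text
time_s: 34.5
tcp_pos: [0.6193, -0.0575, 0.2799]
ee_rot: [[0.999, 0.037, -0.0], [0.037, -0.999, 0.0], [-0.0, -0.0, -1.0]]
wrist_force: [-0.2, -0.0, 0.4]
gripper_width: 0.999
gripper_force: 0.0
```

>>> drive_tool(steps=[0,0,0,0.0175,-0.0321,0,1,0,0,0,0.0175,-0.0321,0,1,0,0,0,0,0,0.03,1,0,0,0,0,0,0,1,0,0,0,0,0,0,1,0,0,0,0,0,0,1])

```text
time_s: 35.0
tcp_pos: [0.6514, 0.0052, 0.2509]
ee_rot: [[0.999, 0.037, 0.0], [0.037, -0.999, -0.001], [0.0, 0.001, -1.0]]
wrist_force: [-0.1, -0.1, 0.5]
gripper_width: 1.0
gripper_force: 0.0
```

Run:
```python
from h import *
a,P=snap("w8");print(np.round(r.sense()["joints"],1))
cv2.imwrite("pics/w8b.png",np.hstack([cv2.resize(a,(400,300)),cv2.resize(r.capture("side")[180:380,200:400],(400,300))]))
print(proj("wrist",[[.67,.006,.101]],P)/1.28)
```

```text
t 35.0 tcp [0.6514 0.0052 0.2509] x [0.999 0.037 0.   ] z [ 0.    -0.001 -1.   ] F [-0.1 -0.1  0.5] w 1.0
[ 14.7  24.3   5.4   0.  -71.   77.4]
[[199.16553971 128.89857686]]
```

View pics/w8b.png

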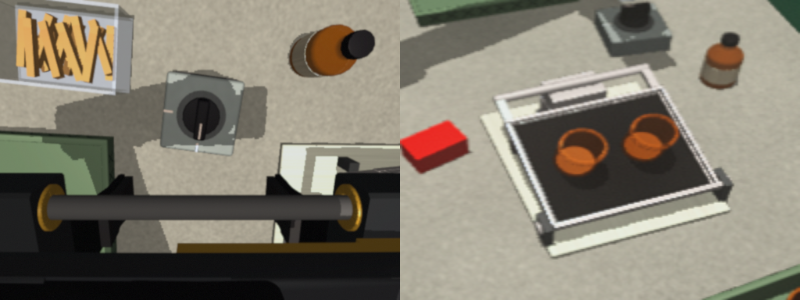

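Both jars stand on the tilted plate inside its rims. The knob is at about (203,117) in the wrist half of the picture; I take an enlarged crop for its angle.

Run:
```python
import cv2
a=cv2.imread("pics/w8.png")[85:205,195:320];cv2.imwrite("pics/k.png",cv2.convertScaleAbs(cv2.resize(a,None,fx=5,fy=5,interpolation=cv2.INTER_CUBIC),alpha=1.6,beta=20))
```

```text
(no output)
```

View pics/k.png

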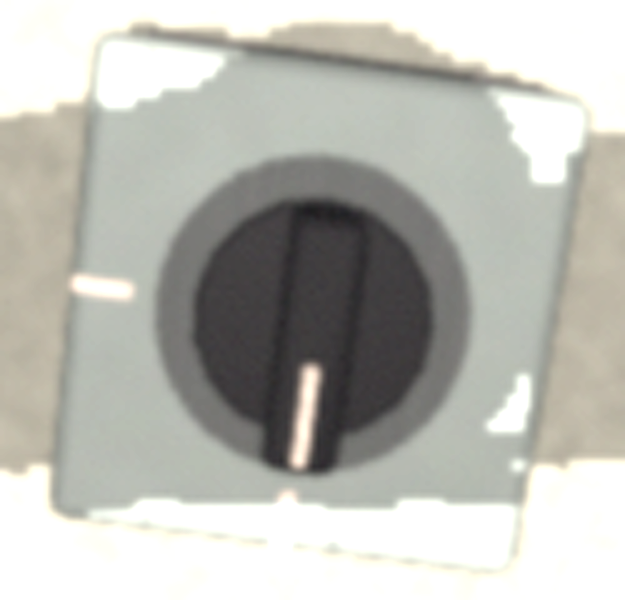

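Run:
```python
from h import *
import pickle
P=pickle.load(open("pics/w8.pkl","rb"));f=lambda uv,z:onz("wrist",np.array(uv,float)/5+(195,85),z,P)[:,:2]
k=f([(328,222),(301.5,465),(315,344)],.101);d=k[0]-k[1];print(k,np.linalg.norm(d),np.degrees(np.arctan2(d[1],d[0])));print("skirt",f([(313,315)],.063))
q=f([(98,35),(585,100),(515,570),(55,512)],.05);print("box",q.mean(0),np.linalg.norm(q[0]-q[1]))
```

```text
[[0.70086714 0.00227647]
 [0.65839149 0.00525361]
 [0.67991575 0.0036921 ]] 0.042579851891267485 -4.009335452166731
skirt [[0.68047526 0.00373939]]
box [0.6794989 0.0035105] 0.0964540655597859
```

>>> drive_tool(steps=[0,0,0.053,0.0143,0,0.02,0.6,0,0,0.053,0.0143,-0.0005,0.02,0.5,0,0,0,0,0,0.04,0.5,0,0,0,0,0,0.035,0.5,0,0,0,0,0,0,0.5,0,0,0,0,0,0,0.5,0,0,0,0,0,0,0.5])

```text
time_s: 35.68
tcp_pos: [0.6818, 0.0064, 0.1385]
ee_rot: [[0.998, -0.069, 0.005], [-0.069, -0.998, -0.0], [0.005, -0.0, -1.0]]
wrist_force: [1.1, 0.7, 0.5]
gripper_width: 0.562
gripper_force: 0.0
```

>>> drive_tool(steps=[0,0,0,-0.0015,0.0027,0.02,0.45,0,0,0,0,0,0.02,0.45,0,0,0,0,0,0.0095,0.45,0,0,0,0,0,0,0.3,0,0,0,0,0,0,0,0,0,0,0,0,0,0,0,0,0,0,0,0,0,0,0,0,0,0,0,0,0,0,0,0,0,0,0,0,0,0,0,0,0,0])

```text
time_s: 36.52
tcp_pos: [0.6792, 0.0042, 0.0873]
ee_rot: [[0.998, -0.069, 0.003], [-0.069, -0.998, 0.0], [0.003, -0.0, -1.0]]
wrist_force: [-0.9, -0.6, 5.0]
gripper_width: 0.161
gripper_force: 30.0
```

>>> drive_tool(steps=[0,0,0.11,0,0,-0.0005,0,0,0,0.118,0,0,0,0,0,0,0.118,0,0,0,0,0,0,0.118,0,0,0,0,0,0,0.118,0,0,0,0,0,0,0.118,0,0,0,0,0,0,0.118,0,0,0,0,0,0,0.118,0,0,0,0,0,0,0.118,0,0,0,0,0,0,0.1,0,0,0,0])

```text
time_s: 37.35
tcp_pos: [0.6791, 0.0042, 0.0873]
ee_rot: [[0.337, -0.941, 0.002], [-0.941, -0.337, -0.001], [0.001, -0.002, -1.0]]
wrist_force: [0.4, -1.1, 3.7]
gripper_width: 0.161
gripper_force: 30.0
```

```bash
python3 -c "
from h import *
s=r.sense();R=np.array(s['ee_rot']);print(s['moment'],s['wrist_force'],np.degrees(np.arctan2(R[1,0],R[0,0])),s['tcp_pos'])"
```

```text
[-0.22220854  0.022779    0.16155867] [ 0.35213484 -1.14990479  3.66439666] -70.27696753879785 [0.67908808 0.00417558 0.08725814]
```

>>> drive_tool(steps=[0,0,0.05,0,0,0,0,0,0,0.06,0,0,0,0,0,0,0,0,0,0,0,0,0,0,0,0,0,0])

```text
time_s: 37.68
tcp_pos: [0.679, 0.0043, 0.0872]
ee_rot: [[0.24, -0.971, 0.002], [-0.971, -0.24, -0.001], [0.001, -0.002, -1.0]]
wrist_force: [0.4, -0.6, 4.8]
gripper_width: 0.16
gripper_force: 30.0
```

```bash
python3 -c "
from h import *
s=r.sense();R=np.array(s['ee_rot']);print(s['moment'],s['wrist_force'],np.degrees(np.arctan2(R[1,0],R[0,0])),s['tcp_pos'])"
```

```text
[-0.22030148  0.03886921  0.63569447] [ 0.36376247 -0.55353472  4.75589347] -76.13300841767271 [0.67904876 0.00433968 0.08722808]
```

The moment rose from 0.16 to 0.64 N m, so the knob is at its stop. I release it and lift away.

>>> drive_tool(steps=[0,0,0,0,0,0,1,0,0,0,0,0,0,1,0,0,0,0,0,0,1,0,0,0,0,0,0,1,0,0,0,0,0,0,1,0,0,0,0,0,0,1,0,0,0,0,0,0,1,0,0,0,0,0,0,1,0,0,0,0,0,-0.02,1,0,0,0,0,0,-0.04,1])

```text
time_s: 38.52
tcp_pos: [0.6744, 0.0034, 0.1404]
ee_rot: [[0.234, -0.972, -0.014], [-0.972, -0.234, -0.002], [-0.001, 0.014, -1.0]]
wrist_force: [0.8, 0.2, -0.3]
gripper_width: 0.833
gripper_force: 0.0
```

>>> drive_tool(steps=[0,0,0,0,0,-0.04,1,0,0,0,0,0,-0.04,1,0,0,0,0,0,-0.04,1,0,0,0,0,0,0,1,0,0,0,0,0,0,1])

```text
time_s: 38.93
tcp_pos: [0.6793, 0.004, 0.27]
ee_rot: [[0.235, -0.972, 0.007], [-0.972, -0.235, 0.001], [0.001, -0.007, -1.0]]
wrist_force: [0.5, -0.3, -0.8]
gripper_width: 0.999
gripper_force: 0.0
```

Run:
```python
from h import *
a,P=snap("w9")
cv2.imwrite("pics/w9b.png",np.hstack([cv2.resize(a,(400,300)),cv2.resize(r.capture("side")[150:350,230:430],(400,300))]))
```

```text
t 38.93 tcp [0.6793 0.004  0.27  ] x [ 0.235 -0.972  0.001] z [ 0.007  0.001 -1.   ] F [ 0.5 -0.3 -0.8] w 0.999
```

View pics/w9b.png

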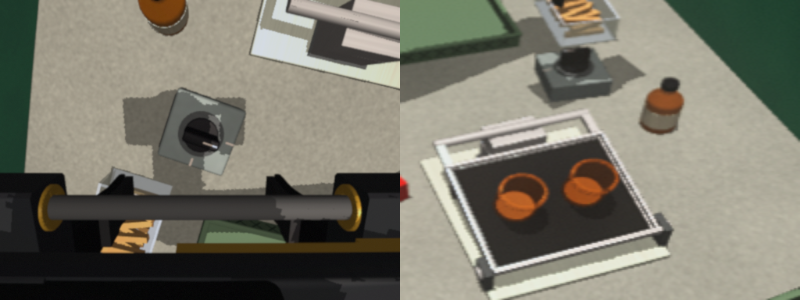

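The knob's marker points back towards the robot, so it has sprung back to rest. Both jars stand on the plate, its bar is on the stack, and the bottle and tub are untouched.

```bash
python3 -c "
from station import r
print(r.finish_job())"
```

```text
the job is handed in; nothing more can be done
None
```

I handed the job in at about 39 s: the plate rests on both stacked blocks, both jars from the crate stand on it inside the rims, and the warmer's knob was turned to its stop and sprang back.

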